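# Eject a press die from its block

### The arm

A 6-joint arm with a two-finger parallel gripper is mounted at the origin on a cart in front of the work surface, level with it; the furniture and walls round the work are solid. World frame = base frame: x ahead of the robot, y to its left, z up, the work surface at z = 0. Lengths are in m, angles in rad, forces in N, time in s.
With the tool pointing down it reaches from about 0.3 to 1 m from the base axis. Payload 5.1 kg.
Tool frame: the origin (TCP) lies midway between the tips of the shut fingers; the grasp point (between the pads) lies 19 mm behind it; z points along the fingers, y is the direction in which the jaws open and shut (so a half turn about z gives the same grasp; the last joint's range is limited). The gripper opens to 95 mm and grips with 3 to 60 N. Pads are 20 mm wide; open, the fingers measure 119 mm over their backs; the gripper's body (75 mm by 180 mm) begins 59 mm behind the grasp point.
Start: joints at [1.151, 0.124, 1.65, -0, 1.367, -0.083], TCP at [0.215, 0.613, 0.176] pointing down, gripper open.
Joint ranges: [-2.61, 2.61], [-1.02, 2.33], [0.03, 2.71], [-1.35, 4.49], [0.32, 2.68], [-2.91, 2.91]. Speed limits (rad/s): [2.57, 2.57, 3.14, 3.14, 3.14, 3.14].

### API

Orientations are given as a unit quaternion [w, x, y, z].
In Python, from cell import * gives the robot as it stands.
- The arm moves only by the tool send_rows, never from a script. Its argument "rows" is a list of rows, each a list of 2 entries, a list of its own where there are three numbers: the shift along the tool's x, y, z as a fraction of full scale, then the turn, a rotation vector about the tool's x, y, z as a fraction of full scale. In form: [[[x, y, z], [ax, ay, az]], ...]. A call has exactly 8 rows; each row shifts and turns the commanded pose from where the row before left it, along the tool's axes as they then stand; what a row does not reach is not made up. Full scale, the value 1, is 0.02 m for a shift and 0.12 rad for a turn. A row lasts 1/12 s, in which the tool goes at most 41.7 mm and 7.16 degrees, less where a joint would pass 70% of its speed; a pose out of reach is approached as far as the arm can. A call with a number of a shift or a turn outside -1 to 1 is refused whole. A call with a gripper value outside its range is refused whole. "gripper" is the opening, from -1 (shut) to 1 (fully open), set as the call begins (left out, the last holds). The fingers move at their own pace and stop on an object; the grip force is fixed at half the most. Time passes only in rows, so rows that do not move let the fingers close, or fill a call up. It gives the time, the measured TCP pose, the force and the opening at its end, in the units of the state.
- observe(): the state, without advancing time (a new reading comes with each control period).
- camera(name): name is "scene" or "top" or "wrist"; returns the picture (480x640x3 uint8, red, green, blue); there is no depth.
- get_calibration(name): a dict with "fx", "fy", "cx", "cy" (pixels), "xyz" and "orientation" of the camera in the world. Camera axes: x right, y up, looking along -z (the intrinsics and any distortion apply to the point x, -y, -z); pixel columns grow to the right and rows downward; lengths in m; the calibration is good to about 2 mm. The wrist camera is an equidistant fisheye: a pixel r from the principal point sees the ray r / f radians off the axis. A picture is of the moment at which its call begins: read the wrist's pose just before it. get_calibration takes no time and is no camera call; for the wrist camera it gives the pose at the moment of the call.
- close_job(): hands the job in, once; it reports no verdict.
The state is a dict: "t": time; "joint_pos": joint angles; "qvel": joint speeds; "joint_torque": joint torques, N m; "position": TCP position; "tool_rot": TCP orientation; "wrist_force": force on the tool from outside, world axes, zero at the start; "torque": the same for the moment, N m; "opening": finger opening in m.
Only numpy, scipy, OpenCV 4.12 (cv2) and the standard library are available. Lean on these libraries where they do the work, as an engineer would, in place of code of your own. Each camera call takes 0.05 s, during which the arm holds its last target.

### The job

Push the brass die up out of the oblong die block with the ejector stand: set the block down over the stand's upright pin, so that the pin enters the hole in its underside, until the block sits flat on the base plate and the die stands well proud of its top. Let go and leave block and die sitting like that; leave the round die block alone.

Things in the scene. Friction and masses are not known exactly. Their poses are not given: they have to be found in the camera images.
- die_block: oblong plain aluminium block, 92 mm long (its x) by 56 mm wide (its y) by 44 mm high, 0.35 to 0.6 kg, loose on the bench; origin at the centre of its underside, z up. A round recess 39 mm across and 20 mm deep in its top holds the die; below it a round access hole 30 mm across, on the same axis through the origin, runs 24 mm down to the underside. Grip it across the 56 mm width.
- die: round brass disc, 38 mm across and 20 mm high, about 0.18 kg, with a dark dimple in the middle of its top; lies loose with little play in the block's recess, flush with its top, 24 mm above the block's underside, on a 4 mm ledge; origin at the centre of its underside, z up
- stand: ejector stand, fixed to the bench: dark square base plate 110 x 110 mm, 12 mm thick, with one upright round steel pin, 17 mm thick and 40 mm high, in its middle (pin top 52 mm above the bench); origin at the centre of the plate's underside, below the pin. A block that sits flat on the plate has its die raised by 16 mm
- round_block: round aluminium die block, 66 mm across and 44 mm high, with a brass die of the same size in its top; loose on the bench, not to be moved; origin at the centre of its underside
Not all that is in view belongs to the job. What is meant by the die is not purple, and is the smaller of those in its own colour.

How it is judged:
By the outcome, as a careful person would: the job done as asked, in the order asked, and still so for the second after the job is handed in, with the robot touching nothing.
It also fails if it takes over 45 s, if anything falls off the work surface, if the arm or the gripper's body presses on something with over 40 N, if the wrist force passes 120 N, or if a joint passes its speed limit or range.

## Working session

There is one attempt and no reset: what is moved stays moved. The work goes in short steps, Python scripts to look and compute and a tool call to move; the robot and the scene stay as the last step left them, time stands still between calls to the robot, and variables do not carry over. Pictures are saved under pics/ and viewed, and the job is handed in when it is done.

Besides the shell and the picture viewer there is one more tool, called after "Request:" as name(argument=value, ...), one argument or row to a line, values as JSON. send_rows: Moves the arm, as the interface text tells. Shift numbers are shares of 0.02 m and turn numbers shares of 0.12 rad, none past 1 either way. Its arguments: {"type":"object","properties":{"rows":{"type":"array"},"gripper":{"type":"number"}},"required":["rows"]}

```bash
mkdir -p pics; ls; python3 - <<'E'
from cell import *
import cv2
print(observe())
for n in ["scene","top","wrist"]:
    print(n,get_calibration(n))
    cv2.imwrite(f"pics/{n}0.png",camera(n)[:,:,::-1])
E
```

```text
pics
{'t': 0.0, 'joint_pos': array([ 1.15139068e+00,  1.24457596e-01,  1.65166963e+00, -2.85573681e-05,
        1.36752125e+00, -8.25902487e-02]), 'qvel': array([-0.00124318, -0.00139895, -0.00041683,  0.00014031,  0.0007185 ,
       -0.00106025]), 'joint_torque': array([ 3.96767537e-04, -4.17609429e+01, -3.59930527e+01,  7.75174540e-02,
        4.90144256e-02, -1.71543657e-04]), 'position': array([0.21454653, 0.61279946, 0.17512048]), 'tool_rot': array([-2.41759371e-04,  1.67609843e-01,  9.85852871e-01, -9.99173882e-04]), 'wrist_force': array([ 0.17590474, -0.25714076,  0.67147381]), 'torque': array([-0.0123579 ,  0.00723534, -0.01594136]), 'opening': 0.09523333108469571}
scene {'fx': 575.6295641287755, 'fy': 575.6295641287755, 'cx': 318.177685918404, 'cy': 235.03559454334328, 'xyz': array([-0.11511026, -0.54818696,  0.49065098]), 'orientation': array([ 0.76755396,  0.47606561, -0.2145859 , -0.37171944])}
top {'fx': 604.8629039225594, 'fy': 604.8629039225594, 'cx': 329.0376387187395, 'cy': 239.2634228060773, 'xyz': array([ 0.39233646, -0.01761164,  1.11337911]), 'orientation': array([-0.6971909 , -0.04290841,  0.03705246,  0.71464035])}
wrist {'fx': 371.64829954431775, 'fy': 371.64829954431775, 'cx': 323.35510170994837, 'cy': 234.87981938790745, 'xyz': array([0.14057377, 0.63953259, 0.38344921]), 'orientation': array([ 0.80769923, -0.11347127, -0.07878735,  0.57318302])}
```

View pics/scene0.png

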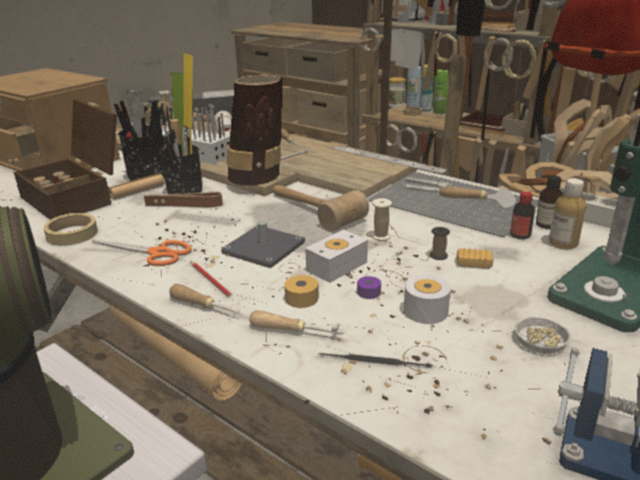

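View pics/top0.png

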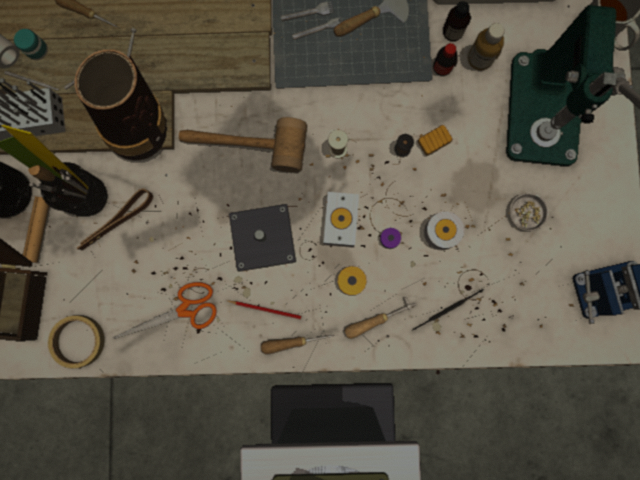

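View pics/wrist0.png

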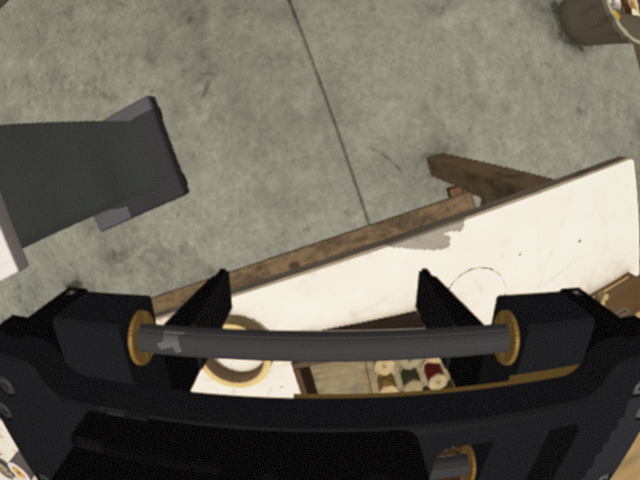

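```bash
cat > h.py <<'E'
import numpy as np, cv2
from scipy.spatial.transform import Rotation as R
def rot(q): q=np.asarray(q); return R.from_quat([q[1],q[2],q[3],q[0]])
def ray(cal,uv,fish=False):
    uv=np.atleast_2d(np.asarray(uv,float))
    x=(uv[:,0]-cal["cx"])/cal["fx"]; y=(uv[:,1]-cal["cy"])/cal["fy"]
    if fish:
        th=np.hypot(x,y); s=np.where(th>1e-9,np.sin(th)/np.maximum(th,1e-9),1)
        d=np.c_[x*s,-y*s,-np.cos(th)]
    else: d=np.c_[x,-y,-np.ones_like(x)]
    return rot(cal["orientation"]).apply(d)
def plane(cal,uv,z,fish=False):
    d=ray(cal,uv,fish); o=np.asarray(cal["xyz"]); return o+d*((z-o[2])/d[:,2])[:,None]
def proj(cal,P,fish=False):
    p=rot(cal["orientation"]).inv().apply(np.atleast_2d(P)-cal["xyz"]); x,y,z=p[:,0],-p[:,1],-p[:,2]
    if fish:
        r=np.hypot(x,y); th=np.arctan2(r,z); k=th/np.maximum(r,1e-9); return np.c_[cal["cx"]+cal["fx"]*k*x,cal["cy"]+cal["fy"]*k*y]
    return np.c_[cal["cx"]+cal["fx"]*x/z,cal["cy"]+cal["fy"]*y/z]
E
python3 - <<'E'
from h import *
a=cv2.imread("pics/top0.png"); b=cv2.imread("pics/scene0.png")
c=cv2.resize(a[180:310,220:480],None,fx=3,fy=3,interpolation=cv2.INTER_CUBIC); cv2.imwrite("pics/topcrop.png",c)
c=cv2.resize(b[200:335,210:470],None,fx=3,fy=3,interpolation=cv2.INTER_CUBIC); cv2.imwrite("pics/scenecrop.png",c)
E
```

```text
(no output)
```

View pics/topcrop.png

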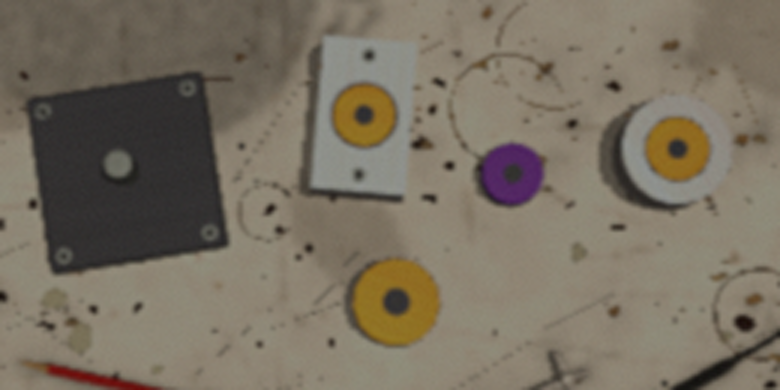

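View pics/scenecrop.png

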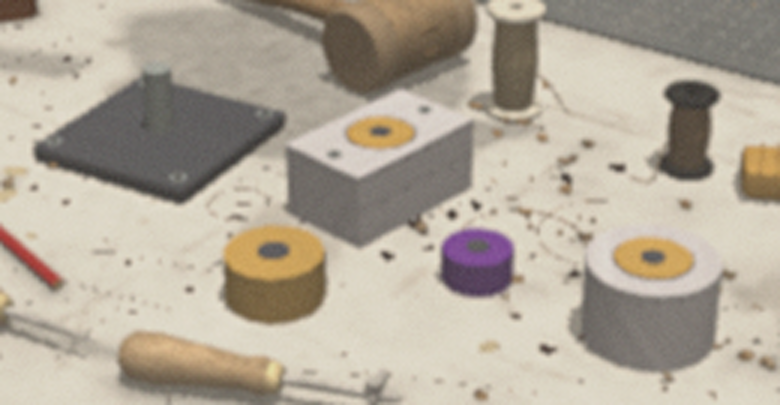

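The candidates, by top-view pixel, are the oblong block's brass die (341,218), the larger loose brass disc (351,281), the purple disc (390,238) and the round block's brass die (445,230). I choose the die at (341,218): it is brass, the small size, and sits in the oblong block. The crop confirms this. The stand's pin is at about (259,235).

```bash
python3 - <<'E'
from h import *
from cell import get_calibration
T=get_calibration("top"); S=get_calibration("scene")
a=cv2.imread("pics/top0.png"); b=cv2.imread("pics/scene0.png")
def cents(im,nm):
    h=cv2.cvtColor(im,cv2.COLOR_BGR2HSV); m=cv2.inRange(h,(15,120,90),(30,255,255))
    cs,_=cv2.findContours(m,cv2.RETR_EXTERNAL,cv2.CHAIN_APPROX_NONE)
    for c in cs:
        if cv2.contourArea(c)>80:
            M=cv2.moments(c); u=(M['m10']/M['m00'],M['m01']/M['m00']); print(nm,np.round(u,1),cv2.contourArea(c),cv2.boundingRect(c), np.round(plane(T if nm=='top' else S,u,0.044),4))
cents(a,'top'); cents(b,'scene')
# block top quad (bright, low sat)
h=cv2.cvtColor(a,cv2.COLOR_BGR2HSV); 
print("hsv block",h[200,335],h[235,330],"bench",h[250,380],h[215,310],h[215,375])
# plate
m=cv2.inRange(h,(0,0,0),(180,255,75)); m[:,:225]=0;m[:,300:]=0;m[:200]=0;m[275:]=0
m=cv2.morphologyEx(m,cv2.MORPH_OPEN,np.ones((5,5)))
cs,_=cv2.findContours(m,cv2.RETR_EXTERNAL,cv2.CHAIN_APPROX_NONE); c=max(cs,key=cv2.contourArea)
q=cv2.boxPoints(cv2.minAreaRect(c)); P=plane(T,q,0.012); print("plate",np.round(P,4),P.mean(0),np.linalg.norm(P-np.roll(P,1,0),axis=1))
# pin top
roi=h[222:248,246:272].copy(); print(roi[:,:,2][::2,::2])
E
```

```text
top [282.1 344.5] 211.0 (263, 338, 42, 14) [[0.3312 0.0762 0.044 ]]
top [ 73.9 341.5] 1999.5 (49, 316, 51, 52) [[0.345  0.4413 0.044 ]]
top [364.  326.1] 318.0 (346, 314, 41, 24) [[ 0.3595 -0.0677  0.044 ]]
top [351.3 280.2] 622.5 (337, 266, 29, 29) [[ 0.4402 -0.0478  0.044 ]]
top [445.3 229.1] 311.5 (435, 219, 21, 21) [[ 0.5269 -0.2176  0.044 ]]
top [340.9 218. ] 313.0 (331, 208, 21, 21) [[ 0.5517 -0.0324  0.044 ]]
top [ 34.4 227.8] 656.5 (23, 197, 23, 65) [[0.5479 0.5171 0.044 ]]
top [221.2 137.9] 332.0 (179, 132, 95, 14) [[0.7042 0.1811 0.044 ]]
top [435.  138.6] 487.5 (419, 125, 33, 28) [[ 0.6925 -0.2065  0.044 ]]
top [289.6 140.5] 755.0 (278, 118, 24, 48) [[0.6961 0.057  0.044 ]]
scene [427.1 285.6] 212.5 (415, 280, 25, 12) [[ 0.5253 -0.215   0.044 ]]
scene [301.  284.5] 432.0 (285, 276, 33, 18) [[ 0.418  -0.0671  0.044 ]]
scene [474.7 255.7] 350.5 (458, 249, 34, 17) [[ 0.6473 -0.2304  0.044 ]]
scene [336.1 243.9] 127.0 (326, 240, 21, 9) [[ 0.5489 -0.0311  0.044 ]]
scene [574.8 123.9] 105.5 (567, 118, 17, 13) [[ 1.4603 -0.1253  0.044 ]]
scene [187.4  90.2] 589.5 (183, 53, 10, 85
[... 312 characters left out ...]
50  50  50  46  48  49  46  48  46  49]
 [ 48  47  49  49  49  48  47  50  48  48  47  49  49]
 [ 48  49  48  46  48  50  48  49  46  49  49  47  50]
 [ 48  50  48  49  49  49  48  51  49  48  49  50  47]
 [ 53  49  48  50  48  64  83  81  57  47  48  48  49]
 [ 49  48  50  48  56  99 108 107  99  47  50  52  47]
 [ 49  51  49  48  65 105 106 109 109  49  48  51  51]
 [ 50  52  51  50  49 106 109 111 105  44  44  50  51]
 [ 50  49  52  50  36  63  95  94  58  35  43  51  48]
 [ 52  48  50  49  49  39  35  35  34  39  50  48  49]
 [ 49  48  48  48  47  50  50  49  48  50  47  48  46]
 [ 49  51  48  49  49  50  50  50  47  49  50  48  50]
 [ 50  50  49  49  50  51  50  50  50  50  49  48  51]]
```

```bash
python3 - <<'E'
from h import *
from cell import get_calibration
T=get_calibration("top"); S=get_calibration("scene")
a=cv2.imread("pics/top0.png"); b=cv2.imread("pics/scene0.png")
h=cv2.cvtColor(a,cv2.COLOR_BGR2HSV)
m=cv2.inRange(h,(0,0,115),(180,26,255)); n=np.zeros_like(m); n[185:255,312:370]=m[185:255,312:370]
n=cv2.morphologyEx(n,cv2.MORPH_OPEN,np.ones((3,3)))
cs,_=cv2.findContours(n,cv2.RETR_EXTERNAL,cv2.CHAIN_APPROX_NONE); c=max(cs,key=cv2.contourArea)
q=cv2.boxPoints(cv2.minAreaRect(c)); P=plane(T,q,0.044); print("block",q,np.round(P,4),P.mean(0),np.linalg.norm(P-np.roll(P,1,0),axis=1))
d=P-np.roll(P,1,0); 
for e in d: print(np.degrees(np.arctan2(e[1],e[0])))
p=np.zeros_like(m); p[222:248,246:272]=(h[222:248,246:272,2]>78)*255
M=cv2.moments(p,True);u=(M['m10']/M['m00'],M['m01']/M['m00']); print("pin",u,M['m00'],plane(T,u,0.052))
g=cv2.cvtColor(b,cv2.COLOR_BGR2GRAY); print(g[218:248:2,250:276:2])
print("block pred scene of die ctr from top",proj(S,[[0.5517,-0.0324,0.044]]), "pin", proj(S,[[0.5255,0.113,0.052]]))
E
```

```text
block [[322.92624 241.81146]
 [327.5164  191.31967]
 [359.1639  194.19672]
 [354.57376 244.6885 ]] [[ 0.5097  0.0008  0.044 ]
 [ 0.6006 -0.0096  0.044 ]
 [ 0.5939 -0.0662  0.044 ]
 [ 0.5031 -0.0553  0.044 ]] [ 0.55183126 -0.0325905   0.044     ] [0.05648753 0.09155608 0.05702331 0.09145913]
83.33130518471796
-6.485229262261455
-96.76595322440664
173.1793723056922
pin (258.87692307692305, 234.12307692307692) 65.0 [[0.52533171 0.11364508 0.052     ]]
[[204 198 180 173 170 171 172 175 175 163 165 166 165]
 [210 201 183 175 168 168 174 169 168 164 169 172 169]
 [211 203 191 174 164 165 168 162 159 169 175 173 166]
 [209 204 191 166 121 138 140 128 118 170 164 168 167]
 [198 185 155 127  89  95  97  97 109 161 159 163 172]
 [174 141 100 111  98  95 104 102  93 114 130 149 157]
 [119  92  95  95  88  97 102 101  91  93  92  98 104]
 [ 96 101  97  97  92  98 102  99  95  95 100  95  95]
 [ 98  96  98  98  90  95 103 101  93  97  98  95  92]
 [ 99  94  99  95  93  95 101  99  97  93  91  99  97]
 [ 99  97  96 100  88  94  98  99  99  94  96  96  97]
 [ 97  98 100  95  84  94 100  99  94  94  96  94  93]
 [ 95  97  97  94  84  93  96 101  98  95  99  95  94]
 [100  93  95  96  95  97  97  99  94  95  99  96  98]
 [ 96  94  98  92  97  97  99  95  94  97  98  95  92]]
block pred scene of die ctr from top [[337.72237772 243.46154587]] pin [[263.13354056 222.05736344]]
```

Request:
send_rows(
  rows=[
    [[0,-0.5,-0.3],[0,0,-0.92]],
    [[0,-0.5,-0.3],[0,0,-0.92]],
    [[-0.6,-1,-0.3],[0,0,0]],
    [[-0.68,-1,0],[0,0,0]],
    [[-0.68,-1,0],[0,0,0]],
    [[-0.68,-1,0],[0,0,0]],
    [[-0.68,-1,0],[0,0,0]],
    [[-0.68,-1,0],[0,0,0]],
  ],
  gripper=1,
)

```text
t: 0.82
position: [0.275, 0.4646, 0.194]
tool_rot: [-0.0, 0.058, 0.998, -0.0]
wrist_force: [0.1, -0.3, 0.5]
opening: 0.0952
```

Request:
send_rows(
  rows=[
    [[-0.72,-1,0],[0,0,0]],
    [[-0.72,-1,0],[0,0,0]],
    [[-0.72,-1,0],[0,0,0]],
    [[-0.72,-1,0],[0,0,0]],
    [[-0.72,-1,0],[0,0,0]],
    [[-0.72,-1,0],[0,0,0]],
    [[-0.72,-1,0],[0,0,0]],
    [[-0.72,-1,0],[0,0,0]],
  ],
)

```text
t: 1.48
position: [0.3709, 0.2923, 0.194]
tool_rot: [-0.0, 0.058, 0.998, -0.0]
wrist_force: [-0.5, 0.2, -0.7]
opening: 0.095
```

Request:
send_rows(
  rows=[
    [[-0.72,-1,0],[0,0,0]],
    [[-0.72,-1,0],[0,0,0]],
    [[-0.72,-1,0],[0,0,0]],
    [[-0.72,-1,0],[0,0,0]],
    [[-0.72,-1,0],[0,0,0]],
    [[-0.72,-1,0],[0,0,0]],
    [[0,0,0],[0,0,0]],
    [[0,0,0],[0,0,0]],
  ],
)

```text
t: 2.15
position: [0.4428, 0.1637, 0.1941]
tool_rot: [-0.0, 0.059, 0.998, 0.0]
wrist_force: [0.3, 0.2, 0.1]
opening: 0.0951
```

Request:
send_rows(
  rows=[
    [[-0.7,-1,0],[0,0,0]],
    [[-0.7,-1,0],[0,0,0]],
    [[-0.7,-1,0],[0,0,0]],
    [[-0.7,-1,0],[0,0,0]],
    [[-0.7,-1,0],[0,0,0]],
    [[-0.7,-1,0],[0,0,0]],
    [[-0.7,-1,0],[0,0,0]],
    [[-0.7,-1,0],[0,0,0]],
  ],
)

```text
t: 2.82
position: [0.5356, -0.0072, 0.1942]
tool_rot: [-0.0, 0.057, 0.998, 0.0]
wrist_force: [0.1, -0.2, 1.3]
opening: 0.095
```

Request:
send_rows(
  rows=[
    [[-0.7,-0.9,0.5],[0,0,0]],
    [[-0.23,-0.2,1],[0,0,0]],
    [[0,0,1],[0,0,0]],
    [[0,0,1],[0,0,0]],
    [[0,0,0.5],[0,0,0]],
    [[0,0,0],[0,0,0]],
    [[0,0,0],[0,0,0]],
    [[0,0,0],[0,0,0]],
  ],
)

```text
t: 3.48
position: [0.5522, -0.031, 0.1158]
tool_rot: [0.001, 0.058, 0.998, -0.0]
wrist_force: [0.3, -0.3, 0.0]
opening: 0.0949
```

```bash
python3 - <<'E'
from h import *
from cell import *
o=observe(); W=get_calibration("wrist"); print(o['position'],o['tool_rot'],W['xyz'],W['orientation'])
cv2.imwrite("pics/wrist1.png",camera("wrist")[:,:,::-1])
cv2.imwrite("pics/top1.png",camera("top")[:,:,::-1])
print(proj(W,[[0.5515,-0.0323,0.044],[0.5253,0.1133,0.052]],True))
E
```

```text
[ 0.55223273 -0.03102991  0.11583012] [ 1.07550316e-03  5.75412942e-02  9.98342546e-01 -5.26954368e-05] [ 0.47380022 -0.02136314  0.32389456] [ 0.73934071 -0.10419077 -0.09226882  0.65879137]
[[321.18702102 232.64693312]
 [499.37296062 183.78491331]]
```

View pics/wrist1.png

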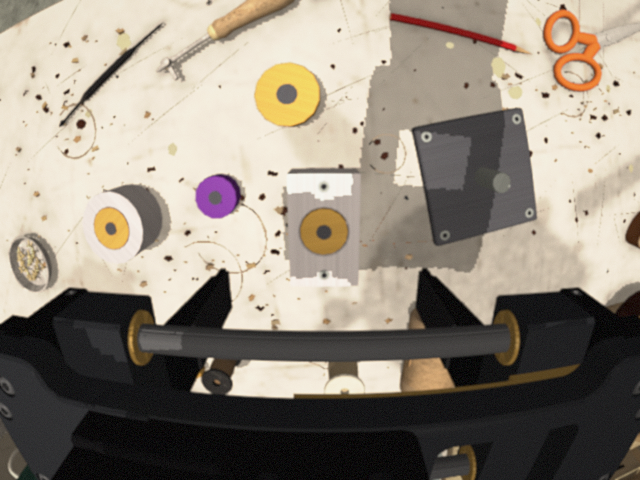

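View pics/top1.png

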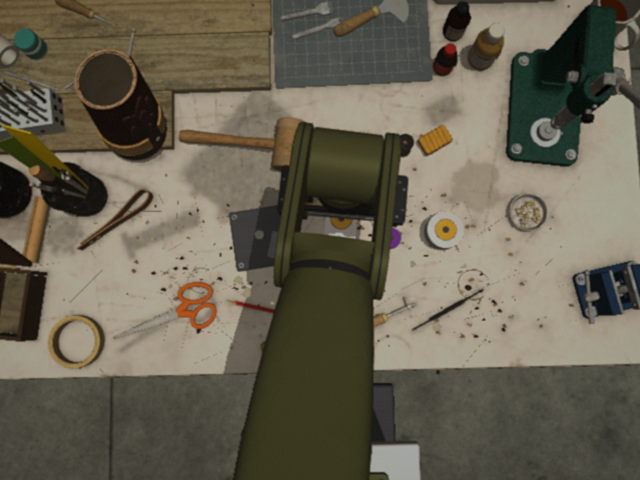

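The wrist view shows the die at (324,231) against a predicted (321,233), and the pin top at (502,183) against (499,184). Both are off by the same ~2.7 px, so their relative position agrees. The fingers have clear space on both sides, so I descend and grip.

Request:
send_rows(
  rows=[
    [[0,0,1],[0,0,0]],
    [[0,0,1],[0,0,0]],
    [[0,0,1],[0,0,0]],
    [[0,0,1],[0,0,0]],
    [[0,0,0.7],[0,0,0]],
    [[0,0,0.6],[0,0,0]],
    [[0,0,0],[0,0,0]],
    [[0,0,0],[0,0,0]],
  ],
)

```text
t: 4.25
position: [0.5515, -0.0315, 0.0087]
tool_rot: [0.0, 0.058, 0.998, 0.0]
wrist_force: [0.6, 0.3, 0.4]
opening: 0.0952
```

Request:
send_rows(
  rows=[
    [[0,0,0],[0,0,0]],
    [[0,0,0],[0,0,0]],
    [[0,0,0],[0,0,0]],
    [[0,0,0],[0,0,0]],
    [[0,0,0],[0,0,0]],
    [[0,0,0],[0,0,0]],
    [[0,0,0],[0,0,0]],
    [[0,0,0],[0,0,0]],
  ],
  gripper=-1,
)

```text
t: 4.92
position: [0.5513, -0.0315, 0.0084]
tool_rot: [-0.0, 0.058, 0.998, 0.0]
wrist_force: [0.7, 0.3, 0.3]
opening: 0.047
```

Opening 0.047 is less than the 56 mm width, so I look.

```bash
python3 - <<'E'
from h import *
from cell import *
o=observe(); W=get_calibration("wrist"); print(o['position'],o['opening'],o['wrist_force'])
cv2.imwrite("pics/wrist2.png",camera("wrist")[:,:,::-1]); cv2.imwrite("pics/scene2.png",camera("scene")[:,:,::-1])
o=observe();print(o['opening'])
E
```

```text
[ 0.55131084 -0.03151662  0.00835319] 0.04702832955731087 [0.68720303 0.29955177 0.34466728]
0.03902167828927519
```

View pics/wrist2.png

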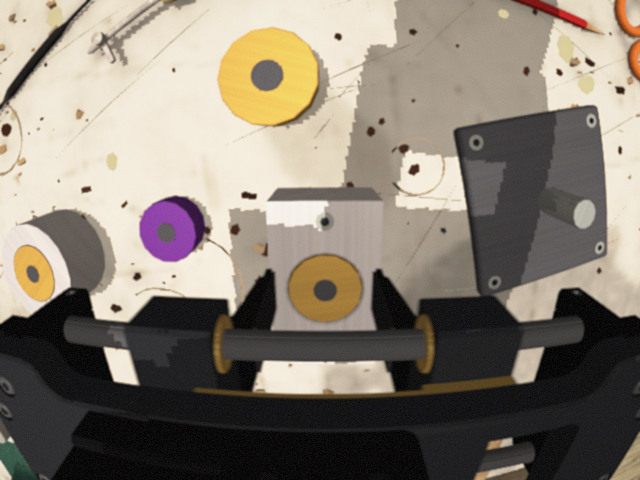

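View pics/scene2.png

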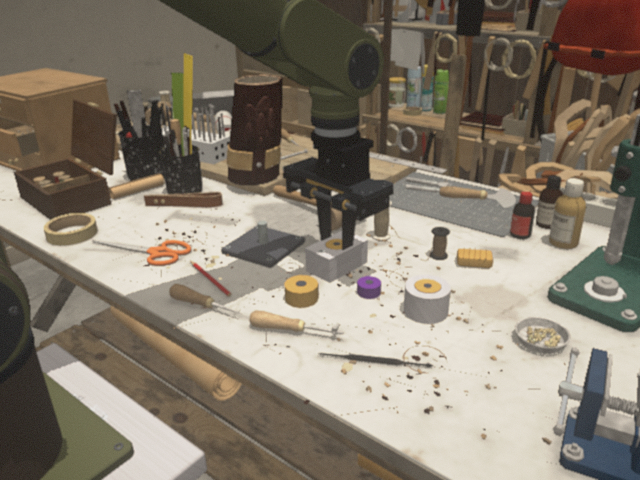

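```bash
python3 - <<'E'
from h import *
b=cv2.imread("pics/scene2.png"); w=cv2.imread("pics/wrist2.png")
c=cv2.resize(b[160:290,270:400],None,fx=4,fy=4,interpolation=cv2.INTER_CUBIC); cv2.imwrite("pics/s2c.png",c)
c=cv2.resize(w[180:380,190:450],None,fx=3,fy=3,interpolation=cv2.INTER_CUBIC); cv2.imwrite("pics/w2c.png",c)
E
```

```text
(no output)
```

View pics/s2c.png

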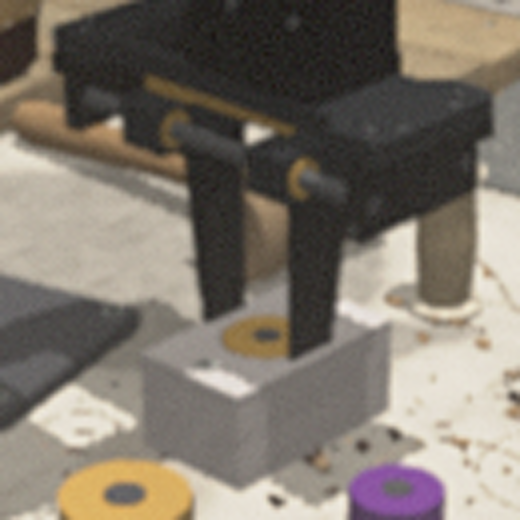

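View pics/w2c.png

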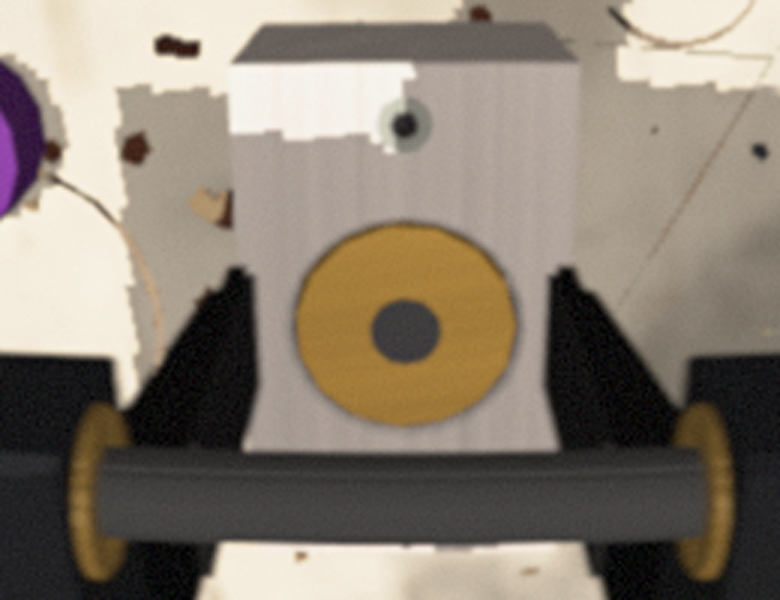

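Request:
send_rows(
  rows=[
    [[0,0,0],[0,0,0]],
    [[0,0,0],[0,0,0]],
    [[0,0,0],[0,0,0]],
    [[0,0,0],[0,0,0]],
    [[0,0,0],[0,0,0]],
    [[0,0,0],[0,0,0]],
    [[0,0,0],[0,0,0]],
    [[0,0,0],[0,0,0]],
  ],
)

```text
t: 5.68
position: [0.5514, -0.0315, 0.0084]
tool_rot: [0.0, 0.058, 0.998, -0.0]
wrist_force: [0.0, 0.5, -0.0]
opening: 0.0003
```

```bash
python3 - <<'E'
from h import *
from cell import *
o=observe(); print(o['position'],o['opening'],o['wrist_force'],o['torque'])
w=camera("wrist")[:,:,::-1]; b=camera("scene")[:,:,::-1]; cv2.imwrite("pics/wrist3.png",w);cv2.imwrite("pics/scene3.png",b)
c=cv2.resize(b[160:290,270:400],None,fx=4,fy=4,interpolation=cv2.INTER_CUBIC); cv2.imwrite("pics/s3c.png",c)
c=cv2.resize(w[180:380,190:450],None,fx=3,fy=3,interpolation=cv2.INTER_CUBIC); cv2.imwrite("pics/w3c.png",c)
E
```

```text
[ 0.55136036 -0.031525    0.00836658] 0.00034924136035348476 [ 0.00178722  0.48542955 -0.01732885] [0.00474533 0.0323754  0.00354134]
```

View pics/s3c.png

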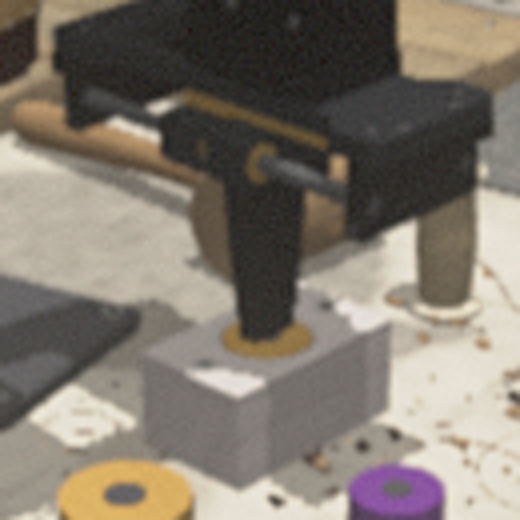

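View pics/w3c.png

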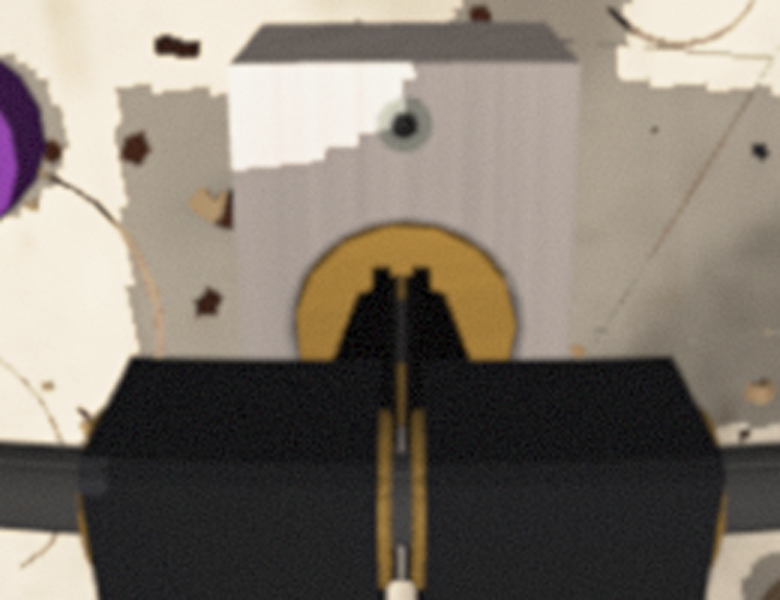

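```bash
python3 - <<'E'
from h import *
from cell import *
W=get_calibration("wrist");S=get_calibration("scene")
print(W['xyz'])
t=np.array([0.5514,-0.0315,0]); tx=np.array([-.9933,.1158,0])
for z in (0.0084,0.03,0.044,0.05,0.06,0.087):
    P=[t+[0,0,z],t+[0,0,z]+.01*tx,t+[0,0,z]-.01*tx]
    print(z,"wrist",np.round(proj(W,P,True)).tolist(),"scene",np.round(proj(S,P)).tolist())
E
```

```text
[ 0.47337294 -0.02181846  0.21658376]
0.0084 wrist [[323.0, 266.0], [323.0, 250.0], [323.0, 281.0]] scene [[337.0, 262.0], [333.0, 264.0], [341.0, 260.0]]
0.03 wrist [[323.0, 280.0], [323.0, 263.0], [323.0, 297.0]] scene [[337.0, 251.0], [333.0, 253.0], [341.0, 249.0]]
0.044 wrist [[322.0, 291.0], [322.0, 273.0], [323.0, 308.0]] scene [[337.0, 243.0], [333.0, 245.0], [341.0, 241.0]]
0.05 wrist [[322.0, 296.0], [322.0, 277.0], [322.0, 314.0]] scene [[337.0, 240.0], [333.0, 242.0], [341.0, 238.0]]
0.06 wrist [[322.0, 305.0], [322.0, 285.0], [322.0, 323.0]] scene [[337.0, 235.0], [333.0, 237.0], [341.0, 233.0]]
0.087 wrist [[322.0, 335.0], [322.0, 313.0], [322.0, 355.0]] scene [[337.0, 220.0], [333.0, 222.0], [341.0, 218.0]]
```

View pics/wrist3.png

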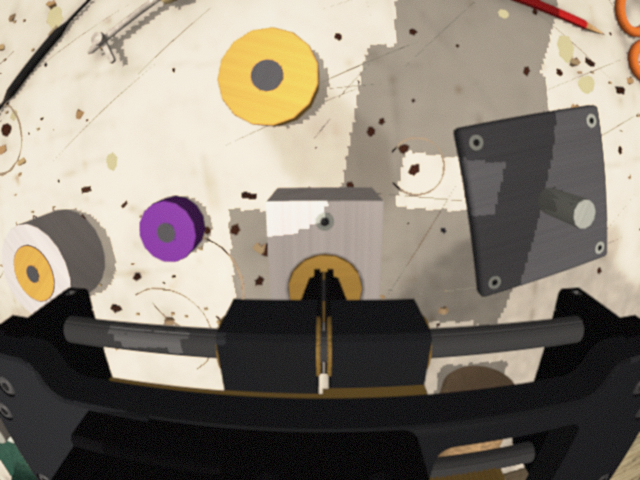

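The closed tips appear at wrist pixel (323,270), just at the block top. The tip separation earlier also fits tips about 35–40 mm short of the reported TCP, so the fingers closed above the block and nothing was moved. I lift and measure the true tip height in free air.

Request:
send_rows(
  rows=[
    [[0,0,-0.5],[0,0,0]],
    [[0,0,-0.8],[0,0,0]],
    [[0,0,-1],[0,0,0]],
    [[0,0,-1],[0,0,0]],
    [[0,0,-0.7],[0,0,0]],
    [[0,0,0],[0,0,0]],
    [[0,0,0],[0,0,0]],
    [[0,0,0],[0,0,0]],
  ],
)

```text
t: 6.45
position: [0.5508, -0.0314, 0.0877]
tool_rot: [-0.001, 0.058, 0.998, 0.0]
wrist_force: [0.4, -0.8, -0.2]
opening: 0.0002
```

```bash
python3 - <<'E'
from h import *
from cell import *
o=observe(); print(o['position'],o['opening'],o['wrist_force'],o['joint_pos'])
W=get_calibration("wrist");S=get_calibration("scene");print(W['xyz'])
w=camera("wrist")[:,:,::-1]; b=camera("scene")[:,:,::-1]; cv2.imwrite("pics/wrist4.png",w);cv2.imwrite("pics/scene4.png",b)
c=cv2.resize(b[130:280,250:410],None,fx=5,fy=5,interpolation=cv2.INTER_CUBIC)[:750]
c=cv2.resize(b[150:270,270:400],None,fx=5,fy=5,interpolation=cv2.INTER_CUBIC); cv2.imwrite("pics/s4c.png",c)
t=np.array(o['position'])
for dz in (0,0.019,0.038,0.078):
    print(dz,proj(S,t+[0,0,dz]),proj(W,t+[0,0,dz],True))
E
```

```text
[ 0.5507571  -0.03142283  0.08766442] 0.0002232423884276886 [ 0.41661452 -0.76844206 -0.24129916] [-1.54298864e-01 -1.91805960e-02  1.95306608e+00 -1.65707313e-05
  1.20876497e+00 -1.60916922e+00]
[ 0.4729995  -0.02175999  0.29595995]
0 [[336.64556081 219.71748483]] [[322.6414581  266.01826834]]
0.019 [[336.52815715 209.0449534 ]] [[322.55129498 278.15551699]]
0.038 [[336.40853964 198.17117232]] [[322.44469352 292.56569726]]
0.078 [[336.1491911  174.59519989]] [[322.14441626 333.51692835]]
```

View pics/s4c.png

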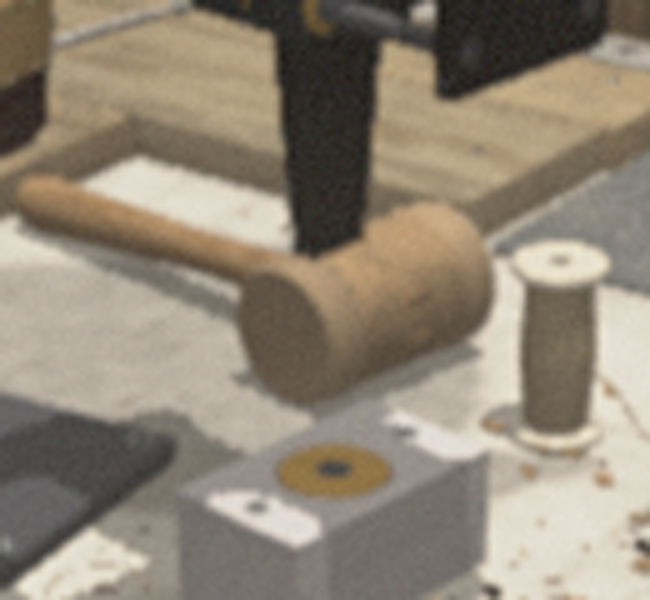

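View pics/wrist4.png

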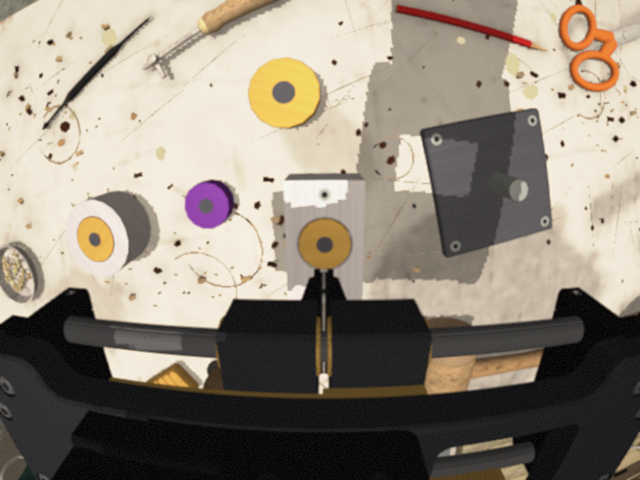

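```bash
python3 - <<'E'
from h import *
from cell import *
o=observe();S=get_calibration("scene");W=get_calibration("wrist")
Rt=rot(o['tool_rot']);t=np.array(o['position'])
for zz in (-0.078,-0.09,-0.1,-0.113):
    P=[t+Rt.apply([sx*.0375,-.09,zz]) for sx in (1,-1)]
    print(zz,np.round(proj(S,P)).tolist(), np.round(proj(W,[t+Rt.apply([.0375,s*.09,zz]) for s in (1,-1)],True)).tolist())
# tip fit from open picture: inner front corners symmetrical +-0.0476
for zz in (0,-.019,-.03,-.035,-.04,-.045):
    print(zz,[np.round(proj(W,[t+Rt.apply([fx,s*.0476,zz]) for s in (1,-1)],True)).tolist() for fx in (0,.01)])
w=cv2.imread("pics/wrist1.png"); cv2.imwrite("pics/w1c.png",cv2.resize(w[255:355,200:460],None,fx=3,fy=3,interpolation=cv2.INTER_CUBIC))
b=cv2.imread("pics/scene4.png"); cv2.imwrite("pics/s4d.png",cv2.resize(b[90:230,250:410],None,fx=4,fy=4,interpolation=cv2.INTER_CUBIC))
E
```

```text
-0.078 [[363.0, 198.0], [396.0, 183.0]] [[539.0, 244.0], [106.0, 244.0]]
-0.09 [[363.0, 190.0], [397.0, 176.0]] [[554.0, 253.0], [91.0, 253.0]]
-0.1 [[363.0, 183.0], [397.0, 169.0]] [[568.0, 262.0], [77.0, 262.0]]
-0.113 [[363.0, 175.0], [397.0, 161.0]] [[589.0, 275.0], [56.0, 275.0]]
0 [[[401.0, 266.0], [244.0, 265.0]], [[402.0, 250.0], [243.0, 250.0]]]
-0.019 [[[408.0, 277.0], [238.0, 277.0]], [[409.0, 261.0], [236.0, 261.0]]]
-0.03 [[[412.0, 285.0], [233.0, 285.0]], [[413.0, 268.0], [232.0, 268.0]]]
-0.035 [[[414.0, 289.0], [231.0, 289.0]], [[416.0, 271.0], [229.0, 271.0]]]
-0.04 [[[416.0, 293.0], [229.0, 293.0]], [[418.0, 275.0], [227.0, 275.0]]]
-0.045 [[[418.0, 297.0], [227.0, 297.0]], [[420.0, 279.0], [225.0, 279.0]]]
```

View pics/w1c.png

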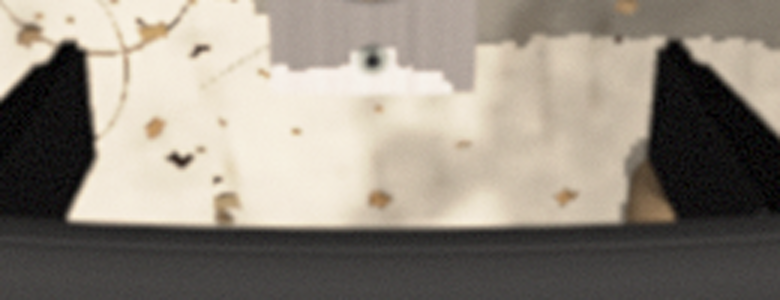

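View pics/s4d.png

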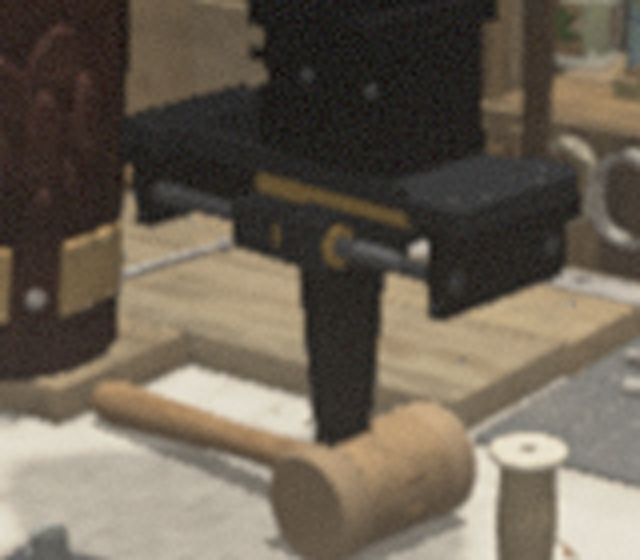

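The scene view shows the closed tip at (336,200), where the reported TCP should be at row 220. The gripper body corner is also shifted by the same ~35 mm. The wrist tip spacing of 192 px gives about 36–40 mm. So the whole tool sits about 36 mm short of the reported TCP along its axis, and I correct for that by aiming at a reported TCP z of about -0.024.

Request:
send_rows(
  rows=[
    [[0,0,0],[0,0,0]],
    [[0,0,0],[0,0,0]],
    [[0,0,0],[0,0,0]],
    [[0,0,0],[0,0,0]],
    [[0,0,0],[0,0,0]],
    [[0,0,0],[0,0,0]],
    [[0,0,1],[0,0,0]],
    [[0,0,1],[0,0,0]],
  ],
  gripper=1,
)

```text
t: 7.22
position: [0.5531, -0.0318, 0.0497]
tool_rot: [0.002, 0.058, 0.998, -0.0]
wrist_force: [-0.6, 0.2, -0.6]
opening: 0.0482
```

Request:
send_rows(
  rows=[
    [[0,0,0],[0,0,0]],
    [[0,0,0],[0,0,0]],
    [[0,0,0],[0,0,0]],
    [[0,0,0],[0,0,0]],
    [[0,0,0],[0,0,0]],
    [[0,0,0.7],[0,0,0]],
    [[0,0,0.7],[0,0,0]],
    [[0,0,0.6],[0,0,0]],
  ],
)

```text
t: 7.88
position: [0.5521, -0.0316, 0.0088]
tool_rot: [0.001, 0.058, 0.998, -0.0]
wrist_force: [-0.1, 0.0, -0.2]
opening: 0.0942
```

Request:
send_rows(
  rows=[
    [[0,0,0.5],[0,0,0]],
    [[0,0,0.4],[0,0,0]],
    [[0,0,0.3],[0,0,0]],
    [[0,0,0.2],[0,0,0]],
    [[0,0,0],[0,0,0]],
    [[0,0,0],[0,0,0]],
    [[0,0,0],[0,0,0]],
    [[0,0,0],[0,0,0]],
  ],
)

```text
t: 8.55
position: [0.5519, -0.0316, -0.019]
tool_rot: [0.001, 0.058, 0.998, -0.0]
wrist_force: [0.1, -0.0, 0.1]
opening: 0.095
```

```bash
python3 - <<'E'
from h import *
from cell import *
o=observe(); print(o['position'],o['opening'],o['wrist_force'])
b=camera("scene")[:,:,::-1]; cv2.imwrite("pics/scene5.png",b)
c=cv2.resize(b[160:290,270:400],None,fx=4,fy=4,interpolation=cv2.INTER_CUBIC); cv2.imwrite("pics/s5c.png",c)
E
```

```text
[ 0.5519251  -0.03162852 -0.01896673] 0.09502424061290497 [ 0.05772349 -0.03971141  0.11468302]
```

View pics/s5c.png

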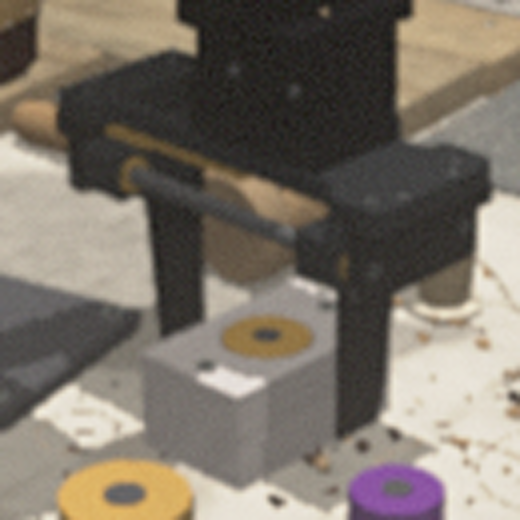

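The fingers now straddle the block, with the near tip at about scene pixel (359,268), low beside it. I go 5 mm lower and close.

Request:
send_rows(
  rows=[
    [[0,0,0.25],[0,0,0]],
    [[0,0,0],[0,0,0]],
    [[0,0,0],[0,0,0]],
    [[0,0,0],[0,0,0]],
    [[0,0,0],[0,0,0]],
    [[0,0,0],[0,0,0]],
    [[0,0,0],[0,0,0]],
    [[0,0,0],[0,0,0]],
  ],
  gripper=-1,
)

```text
t: 9.27
position: [0.5515, -0.0313, -0.0246]
tool_rot: [0.0, 0.058, 0.998, 0.0]
wrist_force: [0.9, 1.3, 0.4]
opening: 0.056
```

Request:
send_rows(
  rows=[
    [[0,0,0],[0,0,0]],
    [[0,0,0],[0,0,0]],
    [[0,0,0],[0,0,0]],
    [[0,0,0],[0,0,0]],
    [[0,0,-0.1],[0,0,0]],
    [[0,0,-0.2],[0,0,0]],
    [[0,0,-0.2],[0,0,0]],
    [[0,0,0],[0,0,0]],
  ],
)

```text
t: 9.93
position: [0.5512, -0.0317, -0.0145]
tool_rot: [-0.0, 0.058, 0.998, -0.0]
wrist_force: [0.6, -0.4, -5.7]
opening: 0.0555
```

Request:
send_rows(
  rows=[
    [[0,0,-0.4],[0,0,0]],
    [[0,0,-0.6],[0,0,0]],
    [[0,0,-0.8],[0,0,0]],
    [[0,0,-0.7],[0,0,0]],
    [[0,0,-0.4],[0,0,0]],
    [[0,0,-0.2],[0,0,0]],
    [[0,0,0],[0,0,0]],
    [[0,0,0],[0,0,0]],
  ],
)

```text
t: 10.6
position: [0.551, -0.0315, 0.0472]
tool_rot: [-0.0, 0.058, 0.998, -0.0]
wrist_force: [-0.1, 0.2, -6.7]
opening: 0.0559
```

```bash
python3 - <<'E'
from h import *
from cell import *
o=observe(); W=get_calibration("wrist"); print(o['position'],o['opening'],o['wrist_force'],W['xyz'])
w=camera("wrist")[:,:,::-1]; b=camera("scene")[:,:,::-1]; cv2.imwrite("pics/wrist6.png",w);cv2.imwrite("pics/scene6.png",b)
zt=o['position'][2]+0.0246+0.044
h=cv2.cvtColor(np.ascontiguousarray(w),cv2.COLOR_BGR2HSV); m=cv2.inRange(h,(15,120,70),(30,255,255)); m[:, :270]=0;m[:,380:]=0;m[:200]=0
cs,_=cv2.findContours(m,cv2.RETR_EXTERNAL,cv2.CHAIN_APPROX_NONE)
for c in cs:
    if cv2.contourArea(c)>200:
        M=cv2.moments(c);u=(M['m10']/M['m00'],M['m01']/M['m00']);print(u,cv2.contourArea(c),cv2.boundingRect(c),plane(W,u,zt,True))
print(zt,proj(W,[[.5253,.1133,.052]],True), proj(W,np.array(o['position'])*[1,1,0]+[0,0,zt],True))
E
```

```text
[ 0.55103826 -0.03150488  0.04720218] 0.05592791195479007 [-0.07226607  0.23434777 -6.67496723] [ 0.47315167 -0.02179253  0.25545522]
(323.25417823506996, 306.16271979966245) 3061.5 (280, 280, 87, 52) [[ 0.54335085 -0.03013891  0.11580218]]
0.11580217540405183 [[545.58458698 201.97656825]] [[322.16342362 322.29917115]]
```

View pics/wrist6.png

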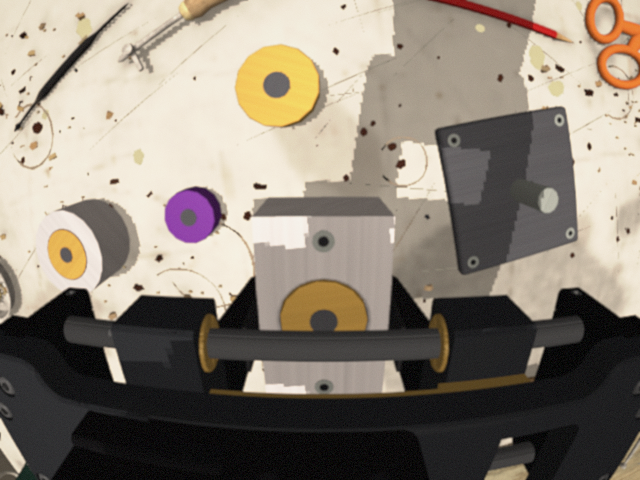

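View pics/scene6.png

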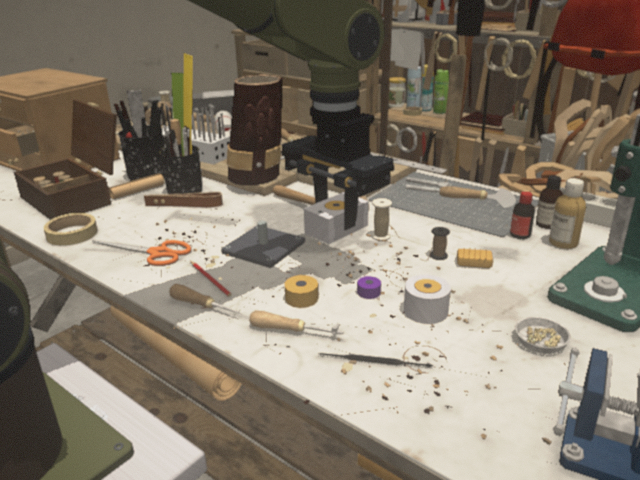

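```bash
python3 - <<'E'
from h import *
from cell import *
w=cv2.imread("pics/wrist6.png"); W=get_calibration("wrist"); o=observe()
g=cv2.cvtColor(w,cv2.COLOR_BGR2GRAY); r=g[180:220,525:570]
m=np.zeros_like(g); m[180:220,525:570]=(r>112)*255
cs,_=cv2.findContours(m,cv2.RETR_EXTERNAL,cv2.CHAIN_APPROX_NONE)
for c in cs:
    M=cv2.moments(c)
    if M['m00']>20:
        u=(M['m10']/M['m00'],M['m01']/M['m00']); print(u,M['m00'],cv2.boundingRect(c)); pin=plane(W,u,.052,True)[0]; print(pin)
d=plane(W,[323.5,321],0.1158,True)[0]; print("die",d, "tcp",o['position'])
for nm,v in (("wrist rel",pin-d),("top rel tcp",np.array([.5253,.1133,0])-o['position'])):
    print(nm,v,rot(o['tool_rot']).inv().apply(v))
E
```

```text
(548.3643010752688, 200.09247311827957) 387.5 (539, 187, 20, 27)
[0.52335999 0.11502019 0.052     ]
die [ 0.54936271 -0.03071038  0.1158    ] tcp [ 0.5503668  -0.03135689  0.04622685]
wrist rel [-0.02600273  0.14573056 -0.0638    ] [0.04255914 0.14173715 0.06390054]
top rel tcp [-0.0250668   0.14465689 -0.04622685] [0.04154201 0.14078041 0.04632515]
```

Both estimates agree within 1 mm: the pin is +42 mm in tool x and +141 mm in tool y from the block axis. The pin top is seen at wrist pixel (548,200) and the die dimple at (323,321).

Request:
send_rows(
  rows=[
    [[0.1,0.4,0],[0,0,0]],
    [[0.25,0.85,0],[0,0,0]],
    [[0.3,1,0],[0,0,0]],
    [[0.3,1,0],[0,0,0]],
    [[0.3,1,0],[0,0,0]],
    [[0.3,1,0],[0,0,0]],
    [[0.3,1,0],[0,0,0]],
    [[0.25,0.8,0],[0,0,0]],
  ],
)

```text
t: 11.37
position: [0.5248, 0.1153, 0.0465]
tool_rot: [-0.001, 0.058, 0.998, 0.0]
wrist_force: [0.1, -1.0, -5.5]
opening: 0.0562
```

Request:
send_rows(
  rows=[
    [[0,0,0],[0,0,0]],
    [[0,0,0],[0,0,0]],
    [[0,0,0],[0,0,0]],
    [[0,0,0],[0,0,0]],
    [[0,0,0],[0,0,0]],
    [[0,0,0],[0,0,0]],
    [[0,0,0],[0,0,0]],
    [[0,0,0],[0,0,0]],
  ],
)

```text
t: 12.03
position: [0.526, 0.1131, 0.0474]
tool_rot: [-0.0, 0.058, 0.998, -0.0]
wrist_force: [-0.4, -0.2, -5.9]
opening: 0.0562
```

```bash
python3 - <<'E'
from h import *
from cell import *
o=observe(); W=get_calibration("wrist"); S=get_calibration("scene"); print(o['t'],o['position'],o['tool_rot'],o['opening'],o['wrist_force'])
w=camera("wrist")[:,:,::-1]; b=camera("scene")[:,:,::-1]; t=camera("top")[:,:,::-1]; cv2.imwrite("pics/wrist7.png",w);cv2.imwrite("pics/scene7.png",b);cv2.imwrite("pics/top7.png",t)
c=cv2.resize(b[170:290,200:340],None,fx=5,fy=5,interpolation=cv2.INTER_CUBIC); cv2.imwrite("pics/s7c.png",c)
print(rot(o['tool_rot']).inv().apply(np.array([.5253,.1135,0])-o['position']))
zt=o['position'][2]+.0246
print(proj(S,[[.5253,.1135,.052],[.5253,.1135,.012],[.5253,.1135,zt],[.5253,.1135,zt+.044]]))
E
```

```text
12.0333 [0.52603324 0.11305423 0.04738518] [-7.96304644e-07  5.83079715e-02  9.98298643e-01 -1.51927997e-06] 0.05618379939852348 [-0.41205502 -0.1637433  -5.92042622]
[0.00078009 0.00035752 0.04738518]
[[262.8502553  222.02415188]
 [264.37029595 242.09408154]
 [262.07020993 211.72478547]
 [260.30216827 188.38036247]]
```

View pics/s7c.png

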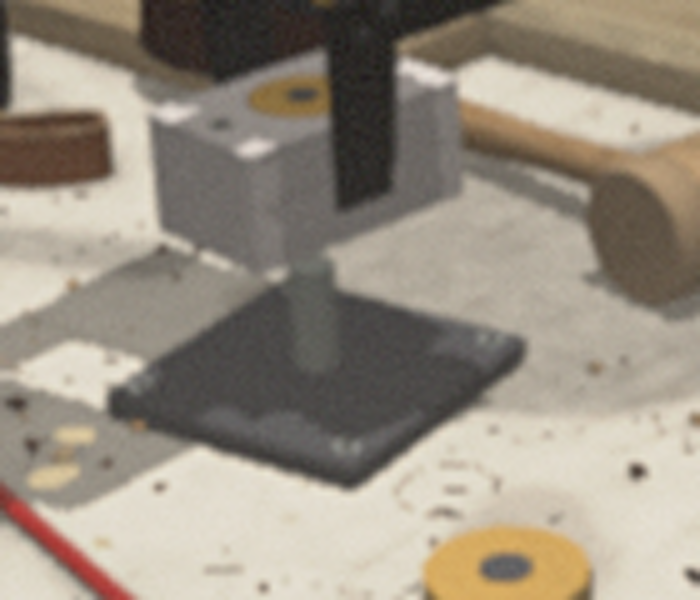

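View pics/wrist7.png

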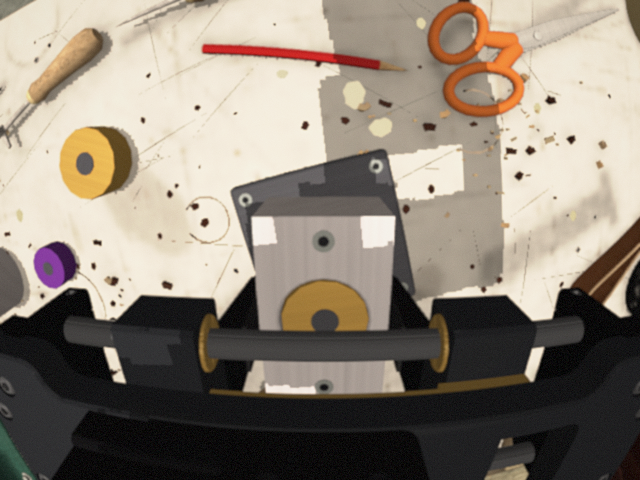

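View pics/top7.png

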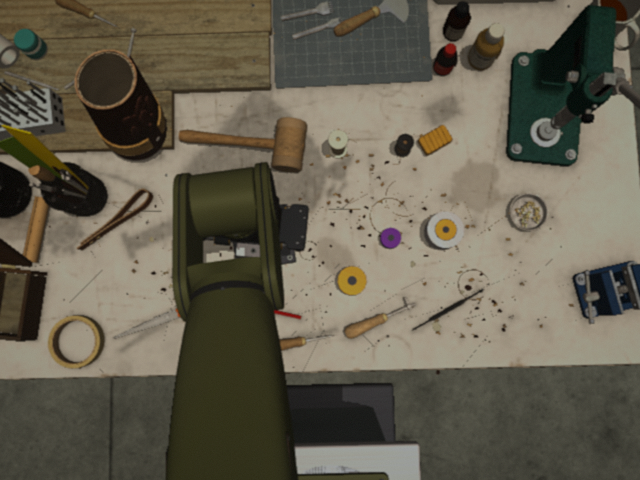

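The die dimple is at scene (260.6,189) against a predicted (260.3,188.4) for an axis over the pin. The pin top is at (262.6,222) against (262.9,222). The block is aligned, so I lower it.

Request:
send_rows(
  rows=[
    [[0.03,0,0.3],[0,0,0]],
    [[0,0,0.4],[0,0,0]],
    [[0,0,0.4],[0,0,0]],
    [[0,0,0.4],[0,0,0]],
    [[0,0,0.2],[0,0,0]],
    [[0,0,0],[0,0,0]],
    [[0,0,0],[0,0,0]],
    [[0,0,0],[0,0,0]],
  ],
)

```text
t: 12.85
position: [0.5257, 0.1135, 0.0136]
tool_rot: [0.0, 0.058, 0.998, 0.0]
wrist_force: [-0.0, -0.6, -6.5]
opening: 0.0556
```

Request:
send_rows(
  rows=[
    [[0,0,0.15],[0,0,0]],
    [[0,0,0.15],[0,0,0]],
    [[0,0,0.15],[0,0,0]],
    [[0,0,0.15],[0,0,0]],
    [[0,0,0.1],[0,0,0]],
    [[0,0,0],[0,0,0]],
    [[0,0,0],[0,0,0]],
    [[0,0,0],[0,0,0]],
  ],
)

```text
t: 13.52
position: [0.5256, 0.1135, -0.0004]
tool_rot: [0.0, 0.058, 0.998, 0.0]
wrist_force: [-0.6, 0.2, -5.0]
opening: 0.0557
```

Request:
send_rows(
  rows=[
    [[0,0,0.12],[0,0,0]],
    [[0,0,0.12],[0,0,0]],
    [[0,0,0.12],[0,0,0]],
    [[0,0,0.12],[0,0,0]],
    [[0,0,0.05],[0,0,0]],
    [[0,0,0],[0,0,0]],
    [[0,0,0],[0,0,0]],
    [[0,0,0],[0,0,0]],
  ],
)

```text
t: 14.18
position: [0.5253, 0.1134, -0.0113]
tool_rot: [-0.0, 0.058, 0.998, -0.0]
wrist_force: [-0.4, 1.5, -5.3]
opening: 0.0559
```

```bash
python3 - <<'E'
from h import *
from cell import *
o=observe(); print(o['t'],o['position'],o['opening'],o['wrist_force'])
b=camera("scene")[:,:,::-1]; cv2.imwrite("pics/scene8.png",b)
c=cv2.resize(b[170:290,200:340],None,fx=5,fy=5,interpolation=cv2.INTER_CUBIC); cv2.imwrite("pics/s8c.png",c)
E
```

```text
14.1833 [ 0.52529289  0.11344523 -0.01131028] 0.05590707330172487 [-0.366762    1.4752825  -5.26710009]
```

View pics/s8c.png

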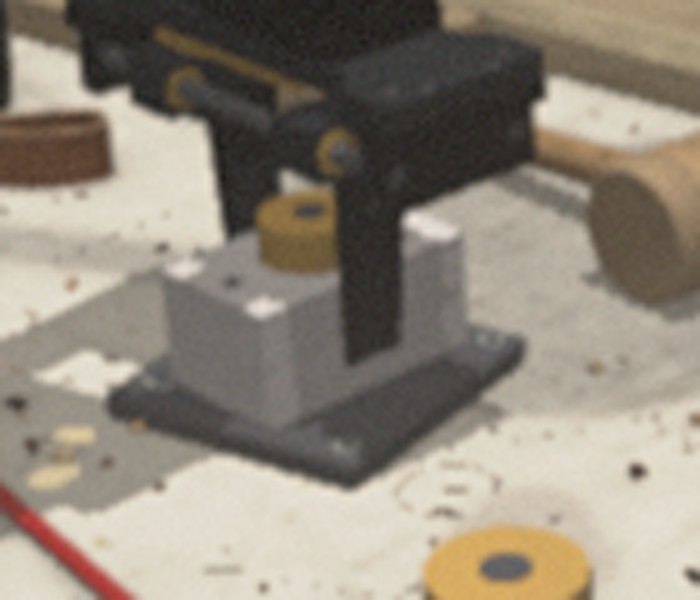

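The block is over the pin and the die stands proud (crop (310,230)). The block is about 1 mm above the plate, so I creep down to contact.

Request:
send_rows(
  rows=[
    [[0,0,0.03],[0,0,0]],
    [[0,0,0.03],[0,0,0]],
    [[0,0,0],[0,0,0]],
    [[0,0,0],[0,0,0]],
    [[0,0,0],[0,0,0]],
    [[0,0,0],[0,0,0]],
    [[0,0,0],[0,0,0]],
    [[0,0,0],[0,0,0]],
  ],
)

```text
t: 14.9
position: [0.5254, 0.1134, -0.0124]
tool_rot: [0.0, 0.058, 0.998, -0.0]
wrist_force: [0.1, -0.1, -5.3]
opening: 0.0558
```

Request:
send_rows(
  rows=[
    [[0,0,0.03],[0,0,0]],
    [[0,0,0],[0,0,0]],
    [[0,0,0],[0,0,0]],
    [[0,0,0],[0,0,0]],
    [[0,0,0],[0,0,0]],
    [[0,0,0],[0,0,0]],
    [[0,0,0],[0,0,0]],
    [[0,0,0],[0,0,0]],
  ],
)

```text
t: 15.57
position: [0.5255, 0.1135, -0.0126]
tool_rot: [0.0, 0.058, 0.998, -0.0]
wrist_force: [-4.0, -1.0, 3.6]
opening: 0.056
```

Contact is felt, with force going from -5.3 to +3.6 N at the predicted height. I release.

Request:
send_rows(
  rows=[
    [[0,0,0],[0,0,0]],
    [[0,0,0],[0,0,0]],
    [[0,0,0],[0,0,0]],
    [[0,0,0],[0,0,0]],
    [[0,0,0],[0,0,0]],
    [[0,0,0],[0,0,0]],
    [[0,0,0],[0,0,0]],
    [[0,0,0],[0,0,0]],
  ],
  gripper=1,
)

```text
t: 16.23
position: [0.5254, 0.1135, -0.0131]
tool_rot: [0.0, 0.058, 0.998, 0.0]
wrist_force: [0.8, 0.3, -0.0]
opening: 0.0949
```

Request:
send_rows(
  rows=[
    [[0,0,-0.2],[0,0,0]],
    [[0,0,-0.5],[0,0,0]],
    [[0,0,-0.8],[0,0,0]],
    [[0,0,-1],[0,0,0]],
    [[0,0,-1],[0,0,0]],
    [[0,0,-1],[0,0,0]],
    [[0,0,-1],[0,0,0]],
    [[0,0,-1],[0,0,0]],
  ],
)

```text
t: 16.9
position: [0.5255, 0.1135, 0.1191]
tool_rot: [0.001, 0.058, 0.998, 0.0]
wrist_force: [0.4, -0.3, -0.0]
opening: 0.0947
```

Request:
send_rows(
  rows=[
    [[1,0,-0.5],[0,0,0]],
    [[1,0,0],[0,0,0]],
    [[1,0,0],[0,0,0]],
    [[1,0,0],[0,0,0]],
    [[0.5,0,0],[0,0,0]],
    [[0,0,0],[0,0,0]],
    [[0,0,0],[0,0,0]],
    [[0,0,0],[0,0,0]],
  ],
)

```text
t: 17.57
position: [0.4369, 0.1239, 0.1276]
tool_rot: [0.001, 0.058, 0.998, 0.0]
wrist_force: [0.0, 0.2, -0.4]
opening: 0.0954
```

```bash
python3 - <<'E'
from h import *
from cell import *
o=observe(); S=get_calibration("scene");print(o['t'],o['position'],o['opening'],o['wrist_force'])
b=np.ascontiguousarray(camera("scene")[:,:,::-1]); cv2.imwrite("pics/scene9.png",b); w=camera("wrist")[:,:,::-1]; cv2.imwrite("pics/wrist9.png",w)
c=cv2.resize(b[170:290,200:340],None,fx=5,fy=5,interpolation=cv2.INTER_CUBIC); cv2.imwrite("pics/s9c.png",c)
c0=np.array([.5253,.1135,0]); lx=np.array([.9933,-.1158,0]); ly=np.array([.1158,.9933,0])
P=[c0+sx*.046*lx+sy*.028*ly+[0,0,z] for z in (.012,.056) for sx,sy in((-1,-1),(1,-1),(-1,1))]+[c0+[0,0,.072]]
print(np.round((proj(S,P)-[200,170])*5))
E
```

```text
17.5667 [0.43688722 0.12385361 0.12756258] 0.09541941271922934 [ 0.02718688  0.22282572 -0.42321494]
[[270. 432.]
 [469. 342.]
 [172. 379.]
 [260. 318.]
 [464. 232.]
 [160. 268.]
 [310. 209.]]
```

View pics/s9c.png

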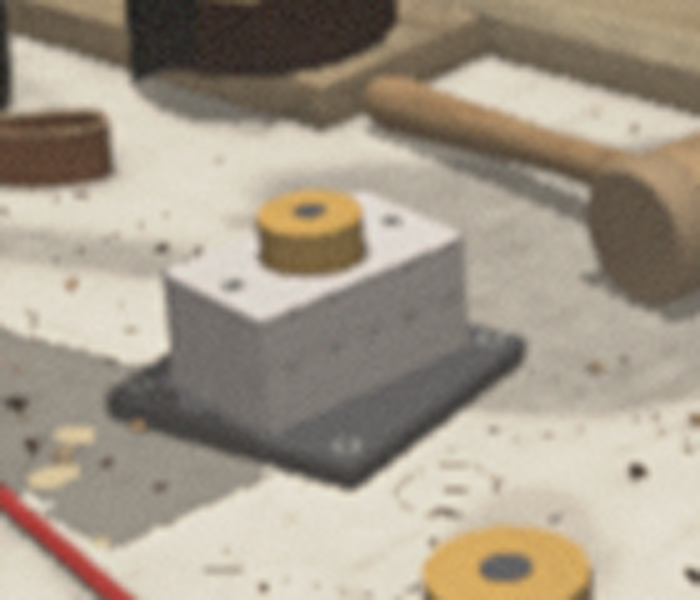

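View pics/wrist9.png

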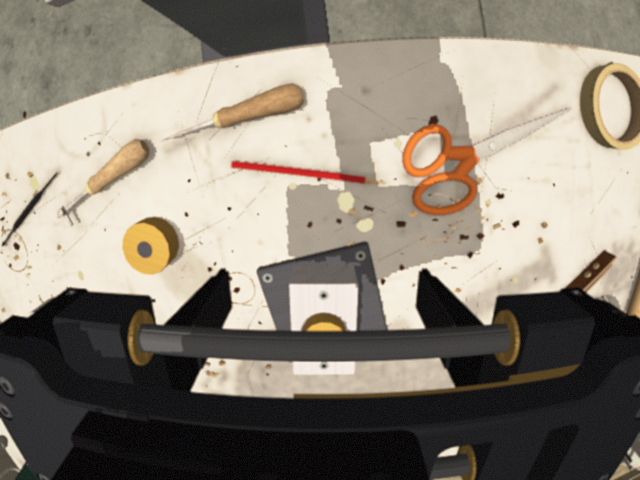

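In the crop the block corners are at (260,320), (464,235) and (270,435), against (260,318), (464,232) and (270,432) expected for a block flat on the plate. The dimple is at (310,210) against (310,209) expected for a die raised 16 mm. The gripper is clear, so I hand in.

```bash
python3 - <<'E'
from cell import *
print(observe()['t']); print(close_job())
E
```

```text
17.6667
the job is handed in; nothing more can be done
None
```

The oblong die block now sits flat on the ejector stand's base plate over the pin, with the brass die raised about 16 mm. I let go, moved the gripper clear and handed the job in at about 17.7 s.

**How it went:** My first grasp closed on nothing, just above the block. The reported tool point lies about 36 mm beyond the real fingertips, which both the scene and wrist views showed. I corrected for that, gripped the block (opening 56 mm, its width) and centred it over the pin. I lowered it until the wrist force changed from -5.3 to +3.6 N at the expected height, then opened the fingers.

**Last checks:**
- **Fit on the plate:** in the scene view three block corners lie within 0.6 px of where a flat-seated block should be. The fourth, at the far left, was about 1.3 px off.
- **Die height:** the die's dimple lies within 0.2 px of the position for a 16 mm raise.
- **Robot clear:** the gripper is away from everything and the wrist force is near zero.
- **Round block:** the arm never went near it. I did not measure its position again at the end.

**What disagreed:** the tool point was 36 mm off along the tool axis, and the top and wrist cameras differed by about 2 mm in absolute position. Their block-to-pin distances agreed within 1 mm.

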